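# Lock down the pump of the green canister

## Robot

A 6-joint arm with a two-finger parallel gripper is mounted at the origin on a cart in front of the work surface, level with it; the furniture and walls round the work are solid. World frame = base frame: x ahead of the robot, y to its left, z up, the work surface at z = 0. Lengths are in m, angles in rad, forces in N, time in s.
With the tool pointing down it reaches from about 0.35 to 0.85 m from the base axis. Payload 8.1 kg.
Tool frame: the origin (TCP) lies on the centre line of the jaws, within the pads' length; the fingertips stand 22 mm ahead of it and the grasp point (between the pads) lies 3 mm ahead of it; z points along the fingers, y is the line along which they close (so a half turn about z gives the same grasp; the last joint's range is limited). The gripper opens to 93 mm and grips with 3 to 60 N. Pads are 15 mm wide; open, the fingers measure 128 mm over their backs; the gripper's body (75 mm by 188 mm) begins 65 mm behind the grasp point.
Start: joints at [1.097, 0.13, 1.488, -0, 1.523, -0.085], TCP at [0.227, 0.555, 0.241] pointing down, gripper open.
Joint ranges: [-2.96, 2.96], [-0.89, 2.26], [0.02, 2.5], [-1.34, 4.48], [0, 2.73], [-2.66, 2.66]. Speed limits (rad/s): [2.39, 2.39, 2.79, 3.14, 3.14, 3.14].

## Interface

Orientations are given as a rotation vector (axis times angle).
In Python, from plant import robot gives the robot as it stands.
- The arm moves only by the tool step_hand, called after "Emit:" by a JSON object that holds its "op" and its "data", one argument or row to a line. Schema: {"type":"object","properties":{"moves":{"type":"array","items":{"type":"array","prefixItems":[{"type":"number"},{"type":"array","items":{"type":"number"},"minItems":3,"maxItems":3},{"type":"number"}],"minItems":3,"maxItems":3},"minItems":1,"maxItems":20},"force":{"type":"number"},"only":{"type":"string"},"quiet":{"type":"boolean"},"lines":{"type":"string"}},"required":["moves"],"additionalProperties":false}. moves is a list of rows, 1 to 20 of them, each written [opening, [dx, dy, dz], turn]: the finger opening in m, then dx, dy, dz in shares of the most that a row can go, 1 being 50 mm, then a turn about the tool's z in shares of pi rad (1.0 is pi rad); each row shifts and turns the commanded pose from where the row before left it, along the tool's axes as they then stand; what a row does not reach is not made up. A row lasts 1/10 s, in which the tool goes at most 0.05 m and 0.15 rad, less where a joint would pass 70% of its speed; a pose out of reach is approached as far as the arm can. The fingers move at their own pace and stop on an object; force is the grip in N (left out, the last holds). Time passes only in rows, so rows that do not move let the fingers close. The tool returns the time, the measured TCP pose, the force, the opening and the grip force at its end. only (a regular expression) keeps the lines of the reply that match it, lines (a string "A,B") keeps lines A to B, and quiet returns only ok. A shift or turn number past 1, either way, is cut back to 1. Input that does not fit is refused with a message, and nothing moves.
- robot.read_state(): the state, without advancing time (a new reading comes with each control period).
- robot.read_camera(name): name is "scene" or "top" or "wrist"; returns a dict with "image" (420x560x3 uint8, red, green, blue), "fx", "fy", "cx", "cy" (pixels), "R" (3x3) and "t" (3): a world point X has camera coordinates R X + t. Camera axes: x right, y down, z forward; pixel columns grow to the right and rows downward; lengths in m; the calibration is good to about 2 mm. A picture is of the moment at which its call begins. There is no depth.
- robot.close_job(): hands the job in; it is judged then, once.
The state is a dict: "t": time; "q": joint angles; "dq": joint speeds; "joint_torque": joint torques, N m; "tool_pos": TCP position; "orientation": TCP orientation; "force": force on the tool from outside, world axes, zero at the start; "wrist_torque": the same for the moment, N m; "opening": finger opening in m; "gripper_force": force on a finger pad.
Only numpy, scipy, OpenCV 4.12 (cv2) and the standard library are available. Lean on these libraries where they do the work, as an engineer would, in place of code of your own. Each camera call takes 0.05 s, during which the arm holds its last target. There are 200 camera calls.

## Task

On the green-banded food canister, push the green pump pad down into the lid against its spring and, while it is held down, slide the black keeper by its arched bar all the way across, so that its lip traps the pad down. Then let go. Do not press the pump of the yellow canister.

Things in the scene. Friction and masses are not known exactly. Their poses are not given: they have to be found in the camera images.
- green_canister: White food canister with green band and green pump pad, fixed to the worktop, 158 (own x) x 116 x 85 mm to its flat lid. Origin: centre of underside, z up; the keeper locks by sliding along own +x. Offsets below: mm, canister axes. On the lid, a black keeper frame (lip plate at its -x end, arched bar at its +x end) slides round the pad; closed fingertips reach the pad between lip and bar.
- green_pump (a joint): Green pad, m down: 0 up, 0.024 at the stop. Flat top x -36 to 56, y -18 to 18, z 115 when up; press anywhere on it. Spring 3.5 N at 0, 12 N at the stop; springs back up if released. The lip passes over its -x end only when over 0.012 (best about 0.018 while sliding); trapped it rests at about 0.012. Held down by fingertips that slide along it in +x and push the bar with their side.
- green_keeper (a joint): Black keeper, m along +x: q = 0 open, 0.040 locked end stop; starts at 0 to 0.009, 1.2 N friction, stays put. Low lip: front edge x -48+q, z 103 to 109. Arched bar over the pad: x 0+q to 10+q, z 121 to 133, its -x face is pushed. Side arms at y 36 to 45 both sides, top z 109 (133 at the bar). Window between lip and bar: 48 (x) by 72 (y). With the pad up the lip jams against it at about 0.012.
- yellow_pump (a joint): Pump pad of the other canister, the same in all but its yellow band and yellow pad, m down: 0 up. Leave it up.

How it is judged:
By the outcome, as a careful person would: the job done as asked, in the order asked, and still so for the second after the job is handed in, with the robot touching nothing.
It also fails if it takes over 32 s, if anything falls off the work surface, if the arm or the gripper's body presses on something with over 40 N, if the wrist force passes 120 N, or if a joint passes its speed limit or range.

## Working session

There is one attempt and no reset: what is moved stays moved. The work goes in short steps, Python scripts to look and compute and a tool call to move; the robot and the scene stay as the last step left them, time stands still between calls to the robot, and variables do not carry over. Pictures are saved under pics/ and viewed, at most 10 in all, crops included, and the job is handed in when it is done.

```bash
mkdir -p pics; ls; python3 - <<'E'
from plant import robot
import cv2,numpy as np
ims=[robot.read_camera(n) for n in("scene","top")]
for n,c in zip(("scene","top"),ims):
    cv2.imwrite(f"pics/{n}0.png",c["image"][:,:,::-1]); print(n,c["fx"],c["cx"],c["cy"],-c["R"].T@c["t"])
s=robot.read_state();print(s["t"],s["tool_pos"],s["orientation"],s["force"],s["opening"])
E
```

```text
pics
plant.py
scene 516.382000605885 276.7161395862893 209.1642163084188 [ 0.02775463 -0.71102223  0.47760219]
top 506.00529629798007 282.7265746063471 212.82845408979585 [0.3285145  0.00180083 0.90096794]
0.1 [0.22720755 0.55480202 0.23970369] [-6.06789616e-01 -3.08197506e+00  2.53316351e-03] [-0.45416508 -0.10009672 -0.59958622] 0.09296335562099842
```

View pics/scene0.png

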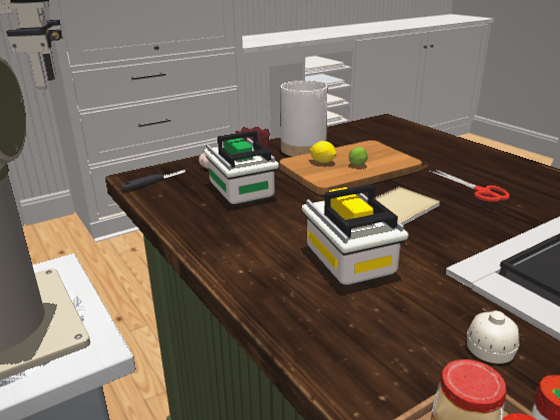

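View pics/top0.png

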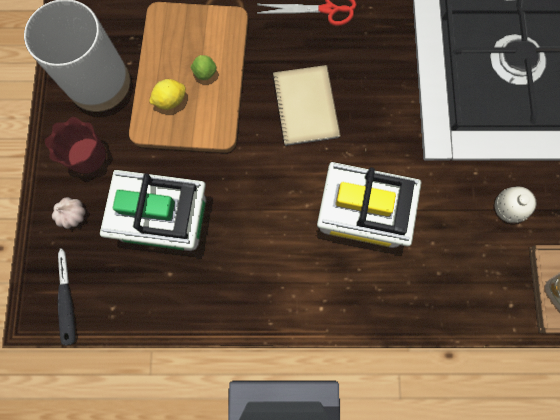

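The top view shows the green canister around (155,210), with its lip plate on the right near (182,208) and the bar at (142,205), so own +x points left in the image, roughly world +y. The yellow canister is at (370,205). I'll zoom in to get the features.

```bash
cat > h.py <<'E'
from plant import robot
import cv2,numpy as np
def ray(c,u,v):
    d=c["R"].T@np.array([(u-c["cx"])/c["fx"],(v-c["cy"])/c["fy"],1.]);return -c["R"].T@c["t"],d/np.linalg.norm(d)
def plane(c,u,v,z):
    o,d=ray(c,u,v);return o+d*(z-o[2])/d[2]
def tri(r1,r2):
    (a,d),(b,e)=r1,r2
    s=np.linalg.lstsq(np.c_[d,-e],b-a,rcond=None)[0]
    p,q=a+s[0]*d,b+s[1]*e
    return (p+q)/2,np.linalg.norm(p-q)
def proj(c,X):
    p=c["R"]@X+c["t"];return c["fx"]*p[0]/p[2]+c["cx"],c["fy"]*p[1]/p[2]+c["cy"]
E
python3 - <<'E'
from h import *
T=robot.read_camera("top");S=robot.read_camera("scene")
a=cv2.resize(T["image"][160:260,85:225],None,fx=5.7,fy=5.7,interpolation=cv2.INTER_CUBIC)
b=cv2.resize(S["image"][125:205,195:295],None,fx=7,fy=7,interpolation=cv2.INTER_CUBIC)
cv2.imwrite("pics/a.png",a[:,:,::-1]);cv2.imwrite("pics/b.png",b[:,:,::-1])
im=T["image"];hsv=cv2.cvtColor(im,cv2.COLOR_RGB2HSV)
g=cv2.inRange(hsv,(60,120,60),(85,255,255));g[:,:85]=0;g[:,225:]=0;g[:160]=0;g[260:]=0
n,l,st,ce=cv2.connectedComponentsWithStats(g)
for i in range(1,n):
    if st[i,4]>40:
        r=cv2.minAreaRect(np.argwhere(l==i)[:,::-1].astype(np.float32));print(st[i],ce[i],r,cv2.boxPoints(r).round(1).tolist())
E
```

```text
[113 190  27  25 525] [125.98095238 201.91809524] ((125.78846740722656, 202.05767822265625), (23.141704559326172, 24.122283935546875), 11.309932708740234) [[112.0999984741211, 211.60000610351562], [116.80000305175781, 188.0], [139.5, 192.5], [134.8000030517578, 216.1999969482422]]
[142 194  32  26 676] [157.84023669 206.67751479] ((158.0260009765625, 206.58090209960938), (29.423067092895508, 23.6448917388916), 8.746162414550781) [[141.6999969482422, 216.0], [145.3000030517578, 192.6999969482422], [174.39999389648438, 197.10000610351562], [170.8000030517578, 220.5]]
[197 201   8  38  77] [200.4025974  219.72727273] ((200.45779418945312, 219.49264526367188), (2.0989294052124023, 37.309539794921875), 9.865806579589844) [[196.1999969482422, 237.6999969482422], [202.60000610351562, 200.89999389648438], [204.6999969482422, 201.3000030517578], [198.3000030517578, 238.10000610351562]]
```

View pics/a.png

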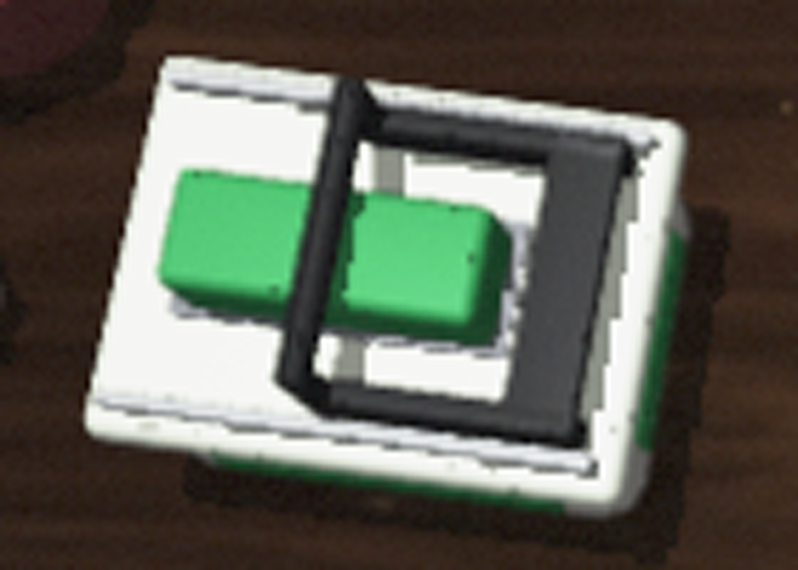

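View pics/b.png

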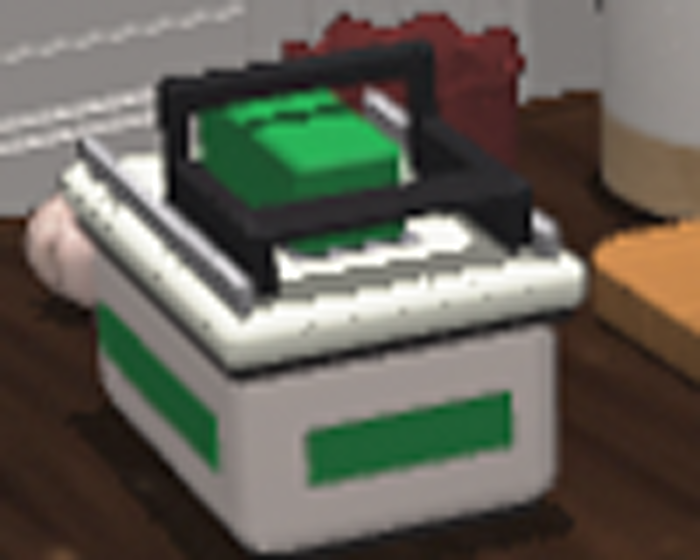

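Crop a: the pad's top end edge runs (490,208)–(470,326), the lid corners are about (165,58), (685,122), (628,512), (88,437), and the bar's top ends are (350,85) and (292,385). Crop b shows the same pad edge at (400,148)–(292,168), and the bar's top ends at (430,45) and (163,85).

```bash
python3 - <<'E'
from h import *
T=robot.read_camera("top");S=robot.read_camera("scene")
A=lambda x,y:ray(T,85+x/5.7-.4,160+y/5.7-.4)
B=lambda x,y:ray(S,195+x/7-.4,125+y/7-.4)
for n,p,q in(("padR",(490,206),(400,147)),("padL",(470,327),(292,168)),("barR",(350,80),(432,43)),("barL",(288,383),(163,83))):
    X,e=tri(A(*p),B(*q));print(n,X.round(4),round(e,4))
P=lambda x,y,z:plane(T,85+x/5.7-.4,160+y/5.7-.4,z)[:2]
L=[P(*p,.085) for p in((165,56),(687,120),(628,515),(86,437))]
for i in range(4):print("lid",L[i].round(4),np.linalg.norm(L[i]-L[i-1]).round(4))
c=sum(L)/4;u=(L[0]-L[1]+L[3]-L[2]);yaw=np.arctan2(u[1],u[0]);print(c,yaw)
R=np.array([[np.cos(yaw),np.sin(yaw)],[-np.sin(yaw),np.cos(yaw)]])
for n,x,y,z in(("pad-x",490,206,.115),("",470,327,.115),("pad+x",183,168,.115),("",160,285,.115),("bar-x",372,97,.133),("bar-x",312,390,.133),("bar+x",338,80,.133),("bar+x",278,383,.133),("lip-bar side",548,160,.109),("",512,400,.109)):
    print(n,(R@(P(x,y,z)-c)).round(4))
s=robot.read_state();from scipy.spatial.transform import Rotation as Ro
print(Ro.from_rotvec(s["orientation"]).as_matrix().round(3),s["tool_pos"])
E
```

```text
padR [0.5406 0.182  0.1144] 0.0001
padL [0.5058 0.186  0.1139] 0.0001
barR [0.5735 0.2188 0.1308] 0.0017
barL [0.4867 0.2304 0.1317] 0.001
lid [0.5948 0.2873] 0.1156
lid [0.5747 0.1319] 0.1567
lid [0.4571 0.1449] 0.1183
lid [0.4801 0.3016] 0.1583
[0.52667969 0.21645248] 1.433529982975567
pad-x [-0.0323 -0.0184]
 [-0.0333  0.0168]
pad+x [ 0.0558 -0.0177]
 [0.0551 0.0166]
bar-x [ 0.0012 -0.0406]
bar-x [0.0013 0.0432]
bar+x [ 0.0116 -0.0442]
bar+x [0.0108 0.0426]
lip-bar side [-0.0447 -0.0354]
 [-0.0472  0.0346]
[[-0.925  0.379 -0.   ]
 [ 0.379  0.925 -0.001]
 [ 0.    -0.001 -1.   ]] [0.22734073 0.55510311 0.24029334]
```

The heights agree with the text: pad 0.114 and bar 0.131. The canister is at (0.527, 0.216), yaw 1.434, with the keeper at q of about 0.001. I'll turn the tool so its x lies along canister +x, close the fingers, and go over the pad.

Careful with the scale: shifts go in shares of 50 mm and turns go in shares of pi rad. That gives: 0.1465 rad / 3.1416 = 0.0466.

Emit:
{"op": "step_hand", "data": {
  "moves": [
    [0,[0,0,0],0.0466],
    [0,[0,0,0],0.0466],
    [0,[0,0,0],0.0466],
    [0,[0,0,0],0.0466],
    [0,[0,0,0],0.0466],
    [0,[0,0,0],0.0466],
    [0,[0,0,0],0.0466],
    [0,[0,0,0],0.0466],
    [0,[0,0,0],0.0466],
    [0,[0,0,0],0]
  ],
  "force": 10
}}

```text
t: 1.3
tool_pos: [0.2274, 0.5552, 0.2405]
orientation: [2.37, 2.062, -0.0]
force: [0.1, -0.8, -0.9]
opening: 0.0175
gripper_force: 0.0
```

Emit:
{"op": "step_hand", "data": {
  "moves": [
    [0,[-0.62,0.688,0],0],
    [0,[-0.62,0.688,0],0],
    [0,[-0.62,0.688,0],0],
    [0,[-0.62,0.688,0],0],
    [0,[-0.62,0.688,0],0],
    [0,[-0.62,0.688,0],0],
    [0,[-0.62,0.688,0],0],
    [0,[-0.62,0.688,0],0],
    [0,[-0.62,0.688,0],0],
    [0,[-0.62,0.688,0],0],
    [0,[0,0,0],0],
    [0,[0,0,0],0]
  ]
}}

```text
t: 2.5
tool_pos: [0.5263, 0.2005, 0.2404]
orientation: [-2.366, -2.065, 0.001]
force: [-0.1, 0.3, -0.0]
opening: 0.0005
gripper_force: 0.0
```

```bash
cat >> h.py <<'E'
from scipy.spatial.transform import Rotation as Ro
C=np.array([.527,.2158]);YAW=1.4335
def where():
    s=robot.read_state();M=Ro.from_rotvec(s["orientation"]).as_matrix()
    a=np.array([[np.cos(YAW),np.sin(YAW)],[-np.sin(YAW),np.cos(YAW)]])
    tip=np.array(s["tool_pos"])+.022*M[:,2]
    print("t",s["t"],"tip in canister mm",(1e3*(a@(tip[:2]-C))).round(1),"z",round(tip[2]*1e3,1),"yaw err",round(float(np.arctan2(M[1,0],M[0,0])-YAW),3),"tilt",M[:,2].round(3),"F can",(a@np.array(s["force"])[:2]).round(1),round(s["force"][2],1),"op",s["opening"])
E
python3 -c "from h import *;where()"
```

```text
t 2.5 tip in canister mm [-15.3  -1.4] z 218.4 yaw err 0.002 tilt [-0.001  0.    -1.   ] F can [0.3 0.1] -0.0 op 0.0004870264728508673
```

Scaled: 0.03 m is 0.6, 0.02 m is 0.4.

Emit:
{"op": "step_hand", "data": {
  "moves": [
    [0,[0,-0.02,0.6],0],
    [0,[0,0,0.6],0],
    [0,[0,0,0.4],0],
    [0,[0,0,0.26],0],
    [0,[0,0,0],0],
    [0,[0,0,0],0]
  ]
}}

```text
t: 3.1
tool_pos: [0.5251, 0.2023, 0.1485]
orientation: [2.366, 2.067, 0.001]
force: [0.2, -0.3, 0.8]
opening: 0.0005
gripper_force: 0.0
```

```bash
python3 - <<'E'
from h import *
where();S=robot.read_camera("scene");W=robot.read_camera("wrist")
b=cv2.resize(S["image"][105:205,190:300],None,fx=4,fy=4,interpolation=cv2.INTER_CUBIC)
w=cv2.resize(W["image"],(500,400)); o=np.zeros((400,440+500-140,3),np.uint8);o[:,:440]=b[:400];o[:,440:]=w[:,70:430]
cv2.imwrite("pics/c.png",o[:,:,::-1])
E
```

```text
t 3.1 tip in canister mm [-13.7   0.1] z 126.5 yaw err 0.003 tilt [ 0.001  0.    -1.   ] F can [-0.3 -0.2] 0.8 op 0.0005466726589038547
```

View pics/c.png

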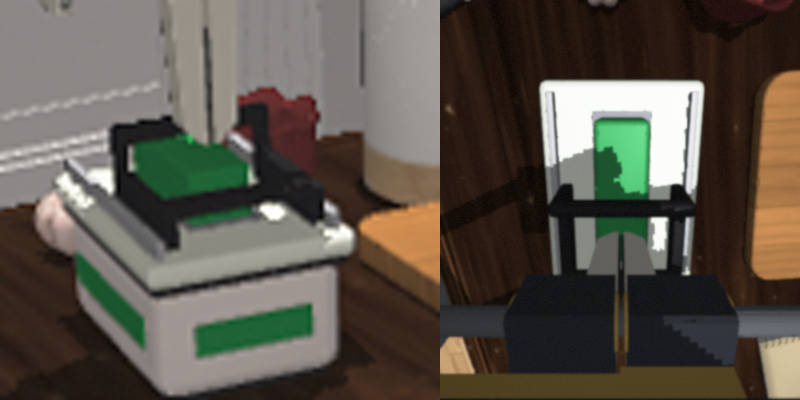

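The fingertips sit over the pad between bar and lip: centred at about (205,130) in the left view, and behind the bar at (620,235) in the right view. Now I'll press.

Scaled: 0.006 m is 0.12, 0.005 m is 0.1.

Emit:
{"op": "step_hand", "data": {
  "moves": [
    [0,[0,0,0.12],0],
    [0,[0,0,0.1],0],
    [0,[0,0,0.1],0],
    [0,[0,0,0.1],0],
    [0,[0,0,0.1],0],
    [0,[0,0,0.06],0],
    [0,[0,0,0],0],
    [0,[0,0,0],0]
  ]
}}

```text
t: 4.0
tool_pos: [0.5258, 0.2016, 0.1196]
orientation: [2.367, 2.064, 0.002]
force: [-1.9, 0.4, 8.9]
opening: 0.0002
gripper_force: 4.5
```

```bash
python3 -c "from h import *;where()"
```

```text
t 4.0 tip in canister mm [-14.2  -0.7] z 97.6 yaw err 0.001 tilt [ 0.002  0.    -1.   ] F can [0.1 1.9] 8.9 op 0.0002489813361008397
```

Scaled: 0.004 m is 0.08, 0.003 m is 0.06.

Emit:
{"op": "step_hand", "data": {
  "moves": [
    [0,[0.06,0,0],0],
    [0,[0.08,0,0.01],0],
    [0,[0.08,0,0],0],
    [0,[0.08,0,0],0],
    [0,[0.08,0,0],0],
    [0,[0.08,0,0],0],
    [0,[0.08,0,0],0],
    [0,[0.08,0,0],0],
    [0,[0.08,0,0],0],
    [0,[0.08,0,0],0],
    [0,[0,0,0],0]
  ]
}}

```text
t: 5.1
tool_pos: [0.5313, 0.2392, 0.1191]
orientation: [2.366, 2.063, 0.0]
force: [-0.7, -6.0, 8.9]
opening: 0.0007
gripper_force: 4.6
```

```bash
python3 -c "from h import *;where()"
```

```text
t 5.1 tip in canister mm [23.7 -1.1] z 97.1 yaw err 0.0 tilt [ 0.002 -0.002 -1.   ] F can [-6.  -0.1] 8.9 op 0.0007278358156785185
```

Scaled: 0.003 m is 0.06, 0.002 m is 0.04.

Emit:
{"op": "step_hand", "data": {
  "moves": [
    [0,[0.06,0,0],0],
    [0,[0.06,0,0],0],
    [0,[0.04,0,0],0],
    [0,[0.04,0,0],0],
    [0,[0,0,0],0]
  ]
}}

```text
t: 5.6
tool_pos: [0.5326, 0.2488, 0.1191]
orientation: [2.366, 2.063, -0.0]
force: [-1.5, -7.1, 9.7]
opening: 0.0006
gripper_force: 4.8
```

```bash
python3 -c "from h import *;where()"
```

```text
t 5.6 tip in canister mm [33.4 -1.1] z 97.1 yaw err 0.0 tilt [ 0.002 -0.002 -1.   ] F can [-7.3  0.5] 9.7 op 0.0005932969421568993
```

Emit:
{"op": "step_hand", "data": {
  "moves": [
    [0,[0.02,0,0],0],
    [0,[0.02,0,0],0],
    [0,[0,0,0],0]
  ]
}}

```text
t: 5.9
tool_pos: [0.5328, 0.2502, 0.119]
orientation: [2.366, 2.062, -0.002]
force: [-1.9, -9.0, 10.7]
opening: 0.0002
gripper_force: 6.7
```

```bash
python3 -c "from h import *;where()"
```

```text
t 5.9 tip in canister mm [34.8 -1.1] z 97.0 yaw err 0.0 tilt [ 0.001 -0.003 -1.   ] F can [-9.1  0.7] 10.7 op 0.000229224528369327
```

Scaled: 0.001 m is 0.02.

Emit:
{"op": "step_hand", "data": {
  "moves": [
    [0,[0.02,0,0],0],
    [0,[0.02,0,0],0],
    [0,[0.02,0,0],0],
    [0,[0,0,0],0]
  ]
}}

```text
t: 6.3
tool_pos: [0.5329, 0.2505, 0.1191]
orientation: [2.365, 2.06, -0.008]
force: [-5.8, -21.9, 16.4]
opening: 0.0004
gripper_force: 13.1
```

```bash
python3 -c "from h import *;where()"
```

```text
t 6.3 tip in canister mm [35.1 -1.1] z 97.1 yaw err -0.001 tilt [-0.    -0.007 -1.   ] F can [-22.5   2.8] 16.4 op 0.00037940428841345644
```

Emit:
{"op": "step_hand", "data": {
  "moves": [
    [0,[0.02,0,0],0],
    [0,[0.02,0,0],0],
    [0,[0,0,0],0]
  ]
}}

```text
t: 6.6
tool_pos: [0.5329, 0.2508, 0.119]
orientation: [2.365, 2.058, -0.012]
force: [-8.1, -30.8, 20.2]
opening: 0.0003
gripper_force: 17.5
```

```bash
python3 - <<'E'
from h import *
where();S=robot.read_camera("scene");W=robot.read_camera("wrist")
b=cv2.resize(S["image"][105:205,190:300],None,fx=4,fy=4,interpolation=cv2.INTER_CUBIC)
w=cv2.resize(W["image"],(500,400)); o=np.zeros((400,440+500-140,3),np.uint8);o[:,:440]=b[:400];o[:,440:]=w[:,70:430]
cv2.imwrite("pics/d.png",o[:,:,::-1])
E
```

```text
t 6.6 tip in canister mm [35.2 -1.1] z 97.0 yaw err -0.001 tilt [-0.002 -0.01  -1.   ] F can [-31.6   3.8] 20.2 op 0.0003306147684311595
```

View pics/d.png

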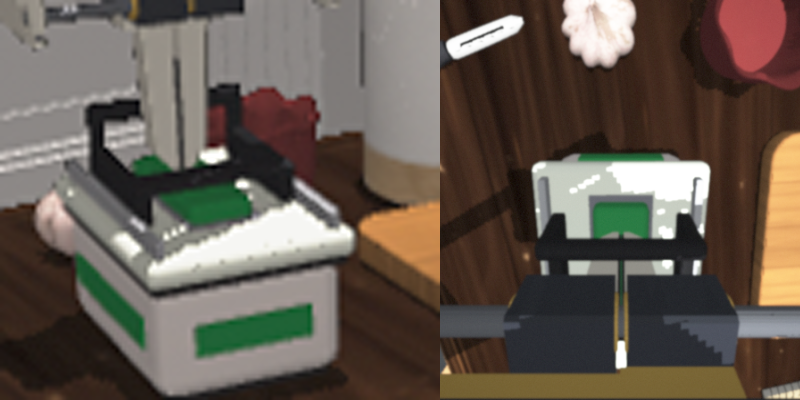

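The end stop is reached: force climbs with no travel. The keeper bar is at (165,105) in the left view, and the lip lies over the pad's -x end at (205,190). I'll ease back off the bar and lift.

Scaled: -0.04 m is -0.8, -0.03 m is -0.6.

Emit:
{"op": "step_hand", "data": {
  "moves": [
    [0,[-0.1,0,0],0],
    [0,[-0.12,0,0],0],
    [0,[0,0,-0.06],0],
    [0,[0,0,-0.08],0],
    [0,[0,0,-0.12],0],
    [0,[0,0,-0.4],0],
    [0,[0,0,-0.6],0],
    [0,[0,0,-0.8],0],
    [0,[0,0,-0.8],0],
    [0,[-0.8,0,0],0],
    [0,[-0.8,0,0],0],
    [0,[-0.8,0,0],0],
    [0,[0,0,0],0]
  ]
}}

```text
t: 8.0
tool_pos: [0.5142, 0.1232, 0.2607]
orientation: [2.371, 2.06, -0.003]
force: [0.2, -0.1, 0.1]
opening: 0.0004
gripper_force: 0.0
```

```bash
python3 - <<'E'
from h import *
where();S=robot.read_camera("scene");T=robot.read_camera("top")
b=cv2.resize(S["image"][105:205,190:300],None,fx=4,fy=4,interpolation=cv2.INTER_CUBIC)
w=cv2.resize(T["image"][160:260,90:180],None,fx=4,fy=4,interpolation=cv2.INTER_CUBIC)
cv2.imwrite("pics/e.png",np.hstack([b,w])[:,:,::-1])
E
```

```text
t 8.0 tip in canister mm [-93.5   0. ] z 238.7 yaw err -0.003 tilt [-0.001 -0.002 -1.   ] F can [-0.1 -0.3] 0.1 op 0.0004261469111932684
```

View pics/e.png

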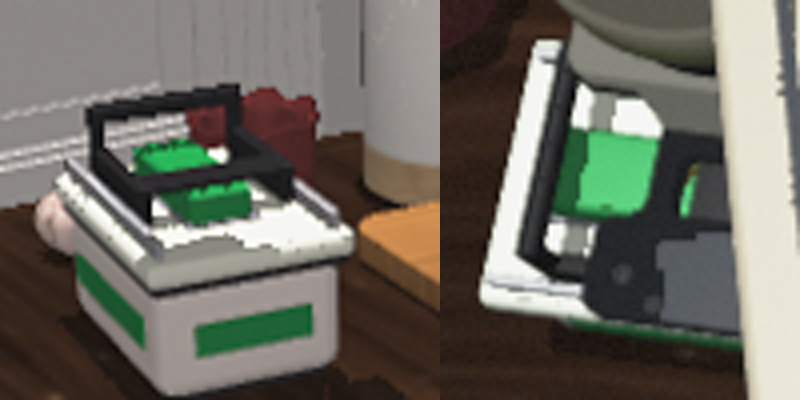

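The pad stays down behind the lip, at (205,190) on the left, and the bar is at the far end, (545,170) on the right. One quick number before handing in: the bar's position.

```bash
python3 - <<'E'
from h import *
T=robot.read_camera("top");S=robot.read_camera("scene")
a=np.array([[np.cos(YAW),np.sin(YAW)],[-np.sin(YAW),np.cos(YAW)]])
for x,y in((570,60),(580,100),(520,255),(552,240)):
    print((1e3*(a@(plane(T,90+(x-440)/4-.4,160+y/4-.4,.133)[:2]-C))).round(1))
# bar top ends, two views
for p,q in(((572,55),(238,86)),((520,255),(88,107))):
    X,e=tri(ray(T,90+(p[0]-440)/4-.4,160+p[1]/4-.4),ray(S,190+q[0]/4-.4,105+q[1]/4-.4));print((1e3*(a@(X[:2]-C))).round(1),X[2].round(4),e.round(4))
# pad top height from its edge behind the lip (end -36,+-18)
for z in(.103,.115):
    for y in(-18,18):
        P=C+a.T@np.array([-.036,y/1e3]);u,v=proj(S,np.r_[P,z]);print(z,y,round((u-190)*4),round((v-105)*4))
E
```

```text
[ 46.1 -37.6]
[ 38.8 -21.9]
[49.  42.6]
[38.  35.1]
[ 45.7 -42.3] 0.1314 0.0045
[49.6 41.9] 0.1312 0.0008
0.103 -18 251 186
0.103 18 187 197
0.115 -18 250 164
0.115 18 186 175
```

```bash
python3 -c "
from plant import robot
print(robot.close_job())"
```

```text
the job is handed in; nothing more can be done
None
```

The green pad is held down at about 0.012 m by the lip, the keeper is across at its end stop, and I handed the job in with the arm clear and the yellow canister never approached.

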